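# Press a glaze test tile flush into its sample mount

### The job

Mount the loose glaze test tile: take the flat tile that lies on the table, lay it in the empty recess of the wooden sample mount, glazed face up and the long way of the recess, without dropping it, then press it down until it is fully home, flush with the wood. Let go of it and leave it there.

Things in the scene. Friction and masses are not known exactly. Their poses are not given: they have to be found in the camera images.
- tile: Loose flat ceramic test tile, 62 (its x) by 45 (its y) by 7 mm, about 35 g, lying glazed face up on the table. Origin at the centre of its underside, z up. It can be taken across its 45 mm width, with 25 mm or more free beside it. It is the only loose tile; an eraser (44 x 19 x 12 mm) and an ink stick (68 x 15 x 10 mm) in the same row are bystanders.
- recess (a point): Mouth centre of the empty recess in a wooden mount (110 x 92 x 20 mm, fixed to the table); this point is level with the mount's top, 20 mm above the table. Recess 72 (x) by 55 mm (y), z up: 5 mm of play all round the tile; 7 mm deep with its floor down. Beside it, left or right, is a like mount with a tile already flush in it. A desk lamp hangs over the table's far right: keep the arm clear.
- recess_floor (a joint): Cork floor plate of the recess (69 x 52 mm), sliding straight down by 0.0055 m. 0 = raised, as at the start: 1.5 mm below the mount's top, so a tile laid on it stands 5.5 mm proud. 0.0055 = fully down, tile level with the wood. It slides stiffly (about 5 N), does not sink under the tile's weight and stays where it is pushed.
Not all that is in view belongs to the job. Of the things like the tile, leave any that is black or blue; of the rest the smaller one is meant.

How it is judged:
By the outcome, as a careful person would: the job done as asked, in the order asked, and still so for the second after the job is handed in, with the robot touching nothing.
It also fails if it takes over 48 s, if anything falls off the work surface, if the arm or the gripper's body presses on something with over 40 N, if the wrist force passes 120 N, or if a joint passes its speed limit or range.

### The arm

A 7-joint arm with a two-finger parallel gripper is mounted at the origin on the work surface; the furniture and walls round the work are solid. World frame = base frame: x ahead of the robot, y to its left, z up, the work surface at z = 0. Lengths are in m, angles in rad, forces in N, time in s.
With the tool pointing down it reaches from about 0.4 to 0.85 m from the base axis. Payload 4.5 kg.
Tool frame: the origin (TCP) lies where the fingers leave the gripper's body, on its centre line; the fingertips stand 64 mm ahead of it and the grasp point (between the pads) lies 45 mm ahead of it; z points along the fingers, y is the line along which they close (so a half turn about z gives the same grasp; the last joint's range is limited). The gripper opens to 88 mm and grips with 3 to 60 N. Pads are 18 mm wide; open, the fingers measure 123 mm over their backs; the gripper's body (75 mm by 187 mm) begins 45 mm behind the grasp point.
Start: joints at [-1.247, 0.689, -0.195, 1.565, 0.157, 0.902, -0.215], TCP at [0.179, 0.599, 0.303] pointing down, gripper open.
Joint ranges: [-3.01, 3.01], [-0.46, 2.08], [-1.47, 1.51], [0.13, 2.56], [-1, 4.14], [0.04, 2.09], [-2.66, 2.66]. Speed limits (rad/s): [2.57, 2.57, 3.14, 3.14, 3.14, 3.14, 3.14].

### API

Orientations are given as a unit quaternion [x, y, z, w].
In Python, from plant import r gives the robot as it stands.
- The arm moves only by the tool play_rows, never from a script. Its arguments are lists of equal length, an entry for each row: "translation": the shift along the tool's x, y, z in m, a list of three; "delta_rot": the turn, a rotation vector about the tool's x, y, z in degrees, a list of three; "grip": the opening, from -1 (shut) to 1 (fully open). In form: {"translation": [[x, y, z], ...], "delta_rot": [[rx, ry, rz], ...], "grip": [grip, ...]}. A call has 1 to 20 rows; each row shifts and turns the commanded pose from where the row before left it, along the tool's axes as they then stand; what a row does not reach is not made up. A row lasts 1/8 s, in which the tool goes at most 62.5 mm and 10.7 degrees, less where a joint would pass 70% of its speed; a pose out of reach is approached as far as the arm can. A call with a gripper value outside its range is refused whole. The fingers move at their own pace and stop on an object; "squeeze" is the grip in N (left out, the last holds). Time passes only in rows, so rows that do not move let the fingers close. It gives the time, the measured TCP pose, the force, the opening and the grip force at its end, in the units of the state.
- r.get_state(): the state, without advancing time (a new reading comes with each control period).
- r.snapshot(name): name is "scene" or "top"; returns the picture (480x640x3 uint8, blue, green, red); there is no depth.
- r.get_calibration(name): a dict with "intrinsics" (3x3 intrinsics, pixels), "k1" (the pictures are not rectified: a ray, as slopes to the right and down, at radius r is drawn at 1 + k1 r^2 times it, then the intrinsics apply), "eye" and "rotation" of the camera in the world. Camera axes: x right, y up, looking along -z (the intrinsics and any distortion apply to the point x, -y, -z); pixel columns grow to the right and rows downward; lengths in m; the calibration is good to about 2 mm. A picture is of the moment at which its call begins. get_calibration takes no time and is no camera call.
- r.finish_job(): hands the job in; it is judged then, once.
Trained networks look in the newest picture that a camera, given by its name, has taken for a name from the list of things; names that differ only in an ending like _2 or _b are one class to them, and where a whole thing is asked for, a point or a joint stands for the part that bears it (a point fixed in the world has none). Each returns a list of dicts, best first, with "confidence" (0 to 1); they miss things now and then, are a little off and sometimes report something else, mostly with a low value. They report only what shows in the picture. A call takes as long as a camera call. They do not tell look-alikes from the thing itself.
- r.look_for(camera, target): "point" ([x, y, z] in m, in world coordinates, good to about 4 mm: the middle of the surface that is visible of it).
- r.silhouettes(camera, target): "pixels" (480x640 bool, what is visible of it).
The state is a dict: "clock": time; "q": joint angles; "qd": joint speeds; "joint_torque": joint torques, N m; "tool_pos": TCP position; "eef_rot": TCP orientation; "contact_force": force on the tool from outside, world axes, zero at the start; "moment": the same for the moment, N m; "opening": opening from 0.0 (shut) to 1.0 (fully open); "finger_force": force on a finger pad.
Only numpy, scipy, OpenCV 4.12 (cv2) and the standard library are available. Lean on these libraries where they do the work, as an engineer would, in place of code of your own. Each camera call takes 0.05 s, during which the arm holds its last target. There are 200 camera calls.

## Working session

There is one attempt and no reset: what is moved stays moved. The work goes in short steps, Python scripts to look and compute and a tool call to move; the robot and the scene stay as the last step left them, time stands still between calls to the robot, and variables do not carry over. Pictures are saved under pics/ and viewed, at most 10 in all, crops included, and the job is handed in when it is done.

Besides the shell and the picture viewer there is one more tool, called after "Emit:" as name(argument=value, ...), one argument or row to a line, values as JSON. play_rows: Moves the arm, as the interface text tells. Its arguments: {"type":"object","properties":{"translation":{"type":"array","items":{"type":"array","items":{"type":"number"}}},"delta_rot":{"type":"array","items":{"type":"array","items":{"type":"number"}}},"grip":{"type":"array","items":{"type":"number"}},"squeeze":{"type":"number"}},"required":["translation","delta_rot","grip"]}

```bash
mkdir -p pics
cat > h.py <<'E'
import numpy as np,cv2
from plant import r
def cal(n):
    c=r.get_calibration(n);return np.array(c["intrinsics"],float),float(c["k1"]),np.array(c["eye"],float),np.array(c["rotation"],float)
def ray(n,uv):
    K,k1,e,R=cal(n)
    d=cv2.undistortPoints(np.array(uv,float).reshape(-1,1,2),K,np.array([k1,0,0,0,0.]),None,None,None).reshape(-1,2) if 0 else cv2.undistortPoints(np.array(uv,float).reshape(-1,1,2),K,np.array([k1,0,0,0,0.])).reshape(-1,2)
    v=np.c_[d[:,0],-d[:,1],-np.ones(len(d))]@R.T
    return e,v
def onz(n,uv,z):
    e,v=ray(n,uv);return e+v*((z-e[2])/v[:,2])[:,None]
def proj(n,P):
    K,k1,e,R=cal(n);p=(np.atleast_2d(P)-e)@R
    s=np.c_[p[:,0]/-p[:,2],-p[:,1]/-p[:,2]];s=s*(1+k1*(s**2).sum(1))[:,None]
    return s@K[:2,:2].T+K[:2,2]
def tri(a,ua,b,ub):
    (e1,v1),(e2,v2)=ray(a,[ua]),ray(b,[ub]);A=np.c_[v1[0],-v2[0]]
    t=np.linalg.lstsq(A,e2-e1,rcond=None)[0];p,q=e1+t[0]*v1[0],e2+t[1]*v2[0]
    return (p+q)/2,np.linalg.norm(p-q)
E
python3 - <<'E'
from h import *
np.set_printoptions(precision=4,suppress=True)
for n in("scene","top"):
    im=r.snapshot(n);cv2.imwrite(f"pics/{n}0.png",im)
    print(n,*cal(n))
    for t in("tile","recess","recess_floor"):
        try:
            for d in r.look_for(n,t):print(t,np.array(d["point"]),d["confidence"],proj(n,d["point"]))
        except Exception as ex:print(t,ex)
print(r.get_state())
E
```

```text
scene [[589.1823   0.     327.9392]
 [  0.     589.1823 237.2423]
 [  0.       0.       1.    ]] 0.039736656149945926 [-0.4855  0.6582  0.6376] [-0.2467  0.4453  0.747  -0.4276]
tile matmul: Input operand 1 has a mismatch in its core dimension 0, with gufunc signature (n?,k),(k,m?)->(n?,m?) (size 4 is different from 3)
recess matmul: Input operand 1 has a mismatch in its core dimension 0, with gufunc signature (n?,k),(k,m?)->(n?,m?) (size 4 is different from 3)
recess_floor matmul: Input operand 1 has a mismatch in its core dimension 0, with gufunc signature (n?,k),(k,m?)->(n?,m?) (size 4 is different from 3)
top [[554.9098   0.     320.3589]
 [  0.     554.9098 241.9261]
 [  0.       0.       1.    ]] -0.12342131042618237 [0.3329 0.0983 1.211 ] [ 0.0455 -0.0534 -0.7035  0.7072]
tile matmul: Input operand 1 has a mismatch in its core dimension 0, with gufunc signature (n?,k),(k,m?)->(n?,m?) (size 4 is different from 3)
recess matmul: Input operand 1 has a mismatch in its core dimension 0, with gufunc signature (n?,k),(k,m?)->(n?,m?) (size 4 is different from 3)
recess_floor matmul: Input operand 1 has a mismatch in its core dimension 0, with gufunc signature (n?,k),(k,m?)->(n?,m?) (size 4 is different from 3)
{'clock': 0.4, 'q': array([-1.2472,  0.6892, -0.1946,  1.5654,  0.1573,  0.9025, -0.2151]), 'qd': array([ 0.0009, -0.0007, -0.0007, -0.0021, -0.0005, -0.0006, -0.0008]), 'joint_torque': array([  0.    , -52.6963,  -1.2653, -15.3498,  -0.052 ,   0.0016,
         0.0001]), 'tool_pos': array([0.1786, 0.5989, 0.3026]), 'eef_rot': array([ 0.1444,  0.9895, -0.0001, -0.    ]), 'contact_force': array([ 0.1364, -0.2538, -0.2678]), 'moment': array([-0.0029,  0.0214,  0.0116]), 'finger_force': 0.0, 'opening': 0.9995418447404353}
```

Rotation is a quaternion.

```bash
python3 - <<'E'
s=open('h.py').read()
s=s.replace('np.array(c["rotation"],float)','Rot.from_quat(c["rotation"]).as_matrix()').replace('from plant','from scipy.spatial.transform import Rotation as Rot\nfrom plant')
import re
s=re.sub(r'd=cv2.*if 0 else (cv2.*)',r'd=\1',s)
open('h.py','w').write(s)
E
python3 - <<'E'
from h import *
np.set_printoptions(precision=4,suppress=True)
for n in("scene","top"):
    for t in("tile","recess","recess_floor"):
            for d in r.look_for(n,t):print(n,t,np.array(d["point"]),d["confidence"],proj(n,d["point"]))
E
```

```text
scene tile [0.337  0.0233 0.0134] 0.96 [[384.559  262.3008]]
scene tile [ 0.478  -0.0339  0.0079] 0.74 [[368.6465 229.928 ]]
scene tile [0.337  0.1632 0.0078] 0.72 [[325.6842 283.2817]]
scene tile [ 0.4064 -0.1508  0.0057] 0.52 [[428.9821 231.7459]]
scene recess [0.58   0.3735 0.02  ] 0.67 [[178.8058 250.2048]]
scene recess_floor [0.5959 0.3651 0.0155] 0.77 [[180.4895 247.7757]]
top tile [ 0.4116 -0.1511  0.0036] 0.94 [[427.9916 283.9363]]
top tile [0.3434 0.0205 0.0109] 0.69 [[350.1134 315.1561]]
top tile [ 0.4845 -0.0326  0.0034] 0.61 [[373.8817 250.6444]]
top tile [0.3467 0.1546 0.007 ] 0.59 [[287.836  313.3421]]
top recess [0.5922 0.3676 0.0222] 0.74 [[192.1095 199.8186]]
top recess [ 0.4846 -0.0302  0.0062] 0.21 [[372.9271 250.4348]]
top recess_floor [0.5983 0.3645 0.0181] 0.74 [[194.0122 197.5149]]
```

View pics/scene0.png

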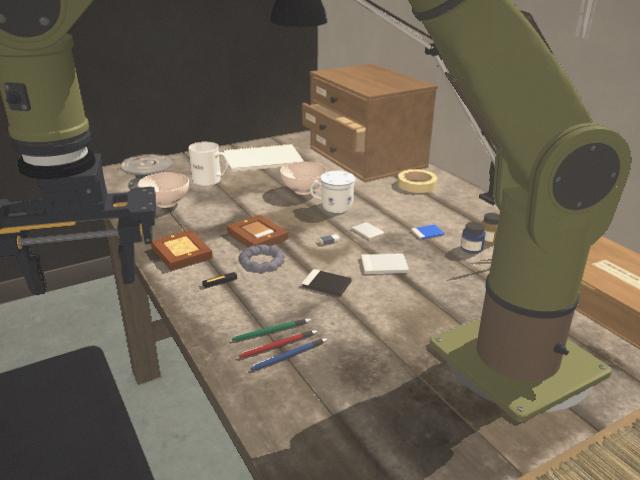

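View pics/top0.png

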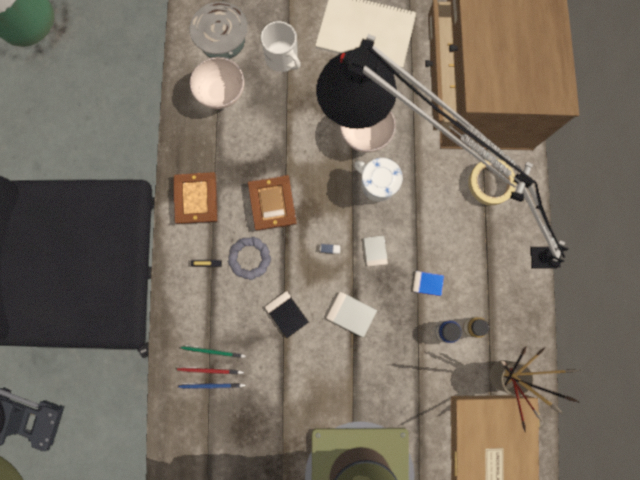

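The top view shows a small pale tile at about (375,250), a larger pale tile at (352,314), and black and blue tiles. The mounts are at (195,198) and (272,202). I'll zoom in on the mounts and the small tile.

Run:
```python
from h import *
t=cv2.imread('pics/top0.png');s=cv2.imread('pics/scene0.png')
f=lambda im,x,y,w,h:cv2.resize(im[y:y+h,x:x+w],(400,300),interpolation=cv2.INTER_CUBIC)
cv2.imwrite('pics/z1.png',np.vstack([np.hstack([f(t,160,160,160,120//1),f(t,320,220,80,60)]),np.hstack([f(s,140,205,160,120),f(s,320,200,100,75)])]))
```

```text
(no output)
```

View pics/z1.png

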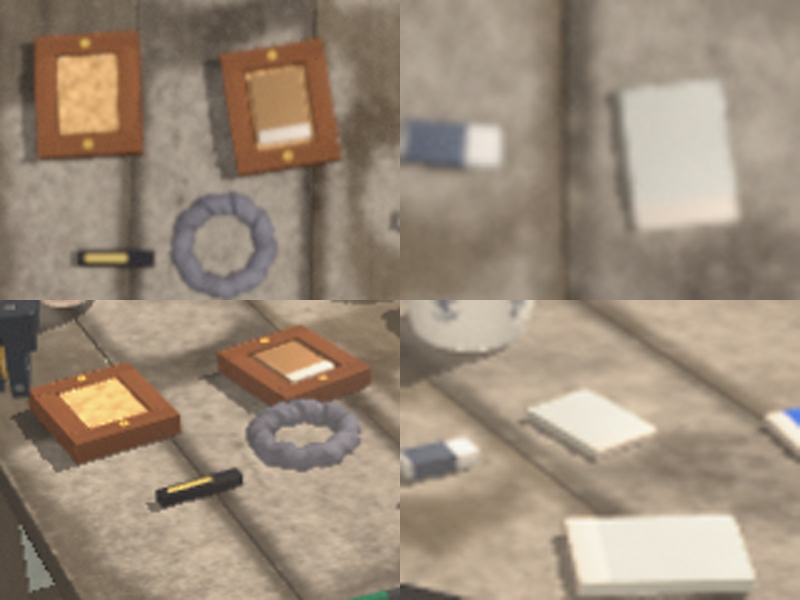

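The crops show cork in the left mount, so that is the empty one. The right mount holds a brown tile with a white band. The small pale tile at (375,250) is the target, with the eraser at (329,249) well clear of it. Next I'll measure poses from both views.

```bash
cat > meas.py <<'E'
from h import *
np.set_printoptions(precision=4,suppress=True)
def near(n,t,P):
    best=None
    for d in r.silhouettes(n,t):
        m=d["pixels"];ys,xs=np.nonzero(m);c=np.array([xs.mean(),ys.mean()])
        e=np.linalg.norm(c-proj(n,P)[0])
        if best is None or e<best[0]:best=(e,c,m,d["confidence"])
    return best
def rect(n,m,z):
    c=max(cv2.findContours(cv2.resize(m.astype(np.uint8)*255,None,fx=4,fy=4,interpolation=cv2.INTER_LINEAR)//128,cv2.RETR_EXTERNAL,cv2.CHAIN_APPROX_NONE)[0],key=len).reshape(-1,2)
    uv=(c+.5)/4-.5
    p=onz(n,uv,z)[:,:2]
    (cx,cy),(w,h),a=cv2.minAreaRect((p*1e3).astype(np.float32))
    if w<h:w,h,a=h,w,a+90
    return np.array([cx,cy]),(w,h),(a+90)%180-90
E
python3 - <<'E'
from meas import *
for t,P,z in(("tile",[.482,-.033,.007],.007),("recess_floor",[.597,.365,.0185],.0185),("recess",[.597,.365,.0185],.02)):
    c={}
    for n in("scene","top"):
        b=near(n,t,P)
        if b: c[n]=b[1];print(t,n,b[0],b[1],b[3],b[2].sum(),rect(n,b[2],z))
    if len(c)==2:print(tri("scene",c["scene"],"top",c["top"]))
E
```

```text
tile scene 1.049460667611339 [366.6549 230.4683] 0.75 284 (array([479.808 , -30.0173]), (70.5798110961914, 51.32834243774414), 3.393902063369751)
tile top 1.8162087705981391 [375.4044 250.1726] 0.6 591 (array([485.2892, -36.2589]), (64.54877471923828, 49.024986267089844), 6.600324630737305)
(array([ 0.4862, -0.0354,  0.0023]), np.float64(0.0017639360467909323))
recess_floor scene 0.4276973788594334 [179.9949 245.9313] 0.85 393 (array([599.3687, 364.8297]), (70.69505310058594, 53.44205856323242), 3.9844014644622803)
recess_floor top 1.4772937205838625 [195.1467 197.6474] 0.88 709 (array([598.2704, 362.3186]), (71.69468688964844, 55.23003005981445), 2.136007785797119)
(array([0.5988, 0.3634, 0.0177]), np.float64(0.00295853479085246))
recess scene 3.608092656901034 [180.9785 249.8261] 0.65 1535 (array([583.0531, 368.4263]), (143.06671142578125, 99.57260131835938), 3.3595588207244873)
recess top 0.8636057047836035 [194.5885 198.0144] 0.61 2148 (array([597.1807, 364.5894]), (117.59391784667969, 100.30668640136719), 2.01833438873291)
(array([0.5989, 0.3645, 0.009 ]), np.float64(0.001433762230987351))
```

Run:
```python
from meas import *
def sub(n,x,y,w,h,f,z):
    im=cv2.imread(f'pics/{n}0.png')[y:y+h,x:x+w]
    b=cv2.resize(im,None,fx=8,fy=8,interpolation=cv2.INTER_CUBIC)
    m=f(b).astype(np.uint8)
    c=max(cv2.findContours(m,cv2.RETR_EXTERNAL,cv2.CHAIN_APPROX_NONE)[0],key=cv2.contourArea).reshape(-1,2)
    c=cv2.convexHull(c).reshape(-1,2)
    uv=(c+.5)/8-.5+[x,y];p=onz(n,uv,z)[:,:2]
    (cx,cy),(ww,hh),a=cv2.minAreaRect((p*1e3).astype(np.float32))
    if ww<hh:ww,hh,a=hh,ww,a+90
    print(n,z,"c",cx,cy,"size",ww,hh,"yaw",(a+90)%180-90)
    mm=cv2.moments(c.astype(np.float32));return np.array([mm['m10']/mm['m00'],mm['m01']/mm['m00']])/8-.44+[x,y]
def tile(b):
    g=cv2.cvtColor(b,cv2.COLOR_BGR2GRAY);t,m=cv2.threshold(g,0,1,cv2.THRESH_OTSU);return m
hsv=lambda b:cv2.cvtColor(b,cv2.COLOR_BGR2HSV).astype(int)
mount=lambda b:(hsv(b)[...,1]>110)
cork=lambda b:(hsv(b)[...,2]>165)&(hsv(b)[...,1]>60)
t=sub("top",358,230,34,42,tile,.007);s=sub("scene",348,218,42,24,tile,.007);print(t,s,tri("top",t,"scene",s))
sub("top",168,166,56,64,mount,.02)
t=sub("top",178,172,34,50,cork,.0185);s=sub("scene",155,228,55,38,cork,.0185);print(t,s,tri("top",t,"scene",s))
# table reference heights / lamp, mug
print("lamp",tri("top",[355,88],"scene",[300,10]))
```

```text
top 0.007 c 484.7156982421875 -36.47747039794922 size 64.87285614013672 46.20194625854492 yaw 6.138310432434082
scene 0.007 c 483.6641845703125 -42.56113815307617 size 67.79024505615234 61.16117477416992 yaw 6.493410587310791
[375.7639 250.5238] [369.1642 229.0006] (array([ 0.4836, -0.0375,  0.0068]), np.float64(0.0027716872709165306))
top 0.02 c 598.1118774414062 362.8431396484375 size 112.55549621582031 96.15293884277344 yaw 3.842334032058716
top 0.0185 c 599.0641479492188 363.1997985839844 size 71.45496368408203 55.34300994873047 yaw 3.46344256401062
scene 0.0185 c 594.425048828125 366.0314025878906 size 87.31085205078125 60.47003173828125 yaw 3.9180967807769775
[194.6491 197.1335] [180.3059 246.3924] (array([0.5997, 0.3638, 0.0165]), np.float64(0.0006666668396248678))
lamp (array([0.6625, 0.0396, 0.4582]), np.float64(0.003571997537693382))
```

Heights agree: the tile top is near 7 mm and the cork near 18 mm. The tile is at (0.485, -0.0365) with yaw 6.3°, and the recess is at (0.5985, 0.363) with yaw about 3°. Moving over the tile now.

Emit:
play_rows(
  translation=[
    [0,0,0],
    [0,0,0],
    [0,0,0],
    [-0.039,-0.039,0.006],
    [-0.039,-0.039,0.006],
    [-0.039,-0.039,0.006],
    [-0.039,-0.039,0.006],
    [-0.039,-0.039,0.006],
    [-0.039,-0.039,0.006],
    [0,-0.039,0.006],
    [0,-0.039,0.006],
    [0,-0.039,0.006],
    [0,-0.039,0.006],
    [0,-0.039,0.006],
    [0,-0.039,0.006],
    [0,-0.039,0.006],
    [0,-0.039,0.006],
    [0,-0.039,0.006],
    [0,-0.039,0.006],
    [0,-0.039,0.006],
  ],
  delta_rot=[
    [0,0,-7.6],
    [0,0,-7.6],
    [0,0,-7.6],
    [0,0,0],
    [0,0,0],
    [0,0,0],
    [0,0,0],
    [0,0,0],
    [0,0,0],
    [0,0,0],
    [0,0,0],
    [0,0,0],
    [0,0,0],
    [0,0,0],
    [0,0,0],
    [0,0,0],
    [0,0,0],
    [0,0,0],
    [0,0,0],
    [0,0,0],
  ],
  grip=[0.5,0.5,0.5,0.5,0.5,0.5,0.5,0.5,0.5,0.5,0.5,0.5,0.5,0.5,0.5,0.5,0.5,0.5,0.5,0.5],
  squeeze=15,
)

```text
clock: 3.5
tool_pos: [0.4832, -0.0362, 0.2007]
eef_rot: [-0.054, 0.999, 0.0, 0.0]
contact_force: [0.7, -0.1, 0.8]
opening: 0.751
finger_force: 0.0
```

```bash
cat > to.py <<'E'
# to.py x y z yaw(of tile x axis): tool-frame shift to target
import sys
from h import *
np.set_printoptions(precision=4,suppress=True)
x,y,z,yaw=map(float,sys.argv[1:])
s=r.get_state();R=Rot.from_quat(s["eef_rot"]).as_matrix();p=s["tool_pos"]
a=np.degrees(np.arctan2(R[1,1],R[0,1]));print(s["clock"],p,"ty yaw",a,"tilt",R[:,2],"q",s["q"],"F",s["contact_force"],"open",s["opening"])
print("rz first",-(90+yaw-a));T=np.deg2rad(yaw)
Rt=np.c_[[-np.cos(T),-np.sin(T),0],[-np.sin(T),np.cos(T),0],[0,0,-1]]
print("shift after turn",Rt.T@(np.array([x,y,z])-p))
E
python3 to.py .485 -.0365 .067 6.3; python3 -c "
from h import *
cv2.imwrite('pics/top1.png',r.snapshot('top'));cv2.imwrite('pics/scene1.png',r.snapshot('scene'))
a=cv2.imread('pics/top1.png');b=cv2.imread('pics/scene1.png')
cv2.imwrite('pics/p1.png',np.hstack([cv2.resize(a,(400,300)),cv2.resize(b,(400,300))]))"
```

```text
3.5 [ 0.4832 -0.0362  0.2007] ty yaw 96.19383778726163 tilt [ 0.0009  0.0001 -1.    ] q [ 0.1885  0.6972 -0.3351  2.0723  0.5073  0.4496  1.1426] F [ 0.6618 -0.095   0.7598] open 0.7514773761103587
rz first -0.10616221273836857
shift after turn [-0.0017 -0.0005  0.1337]
```

View pics/p1.png

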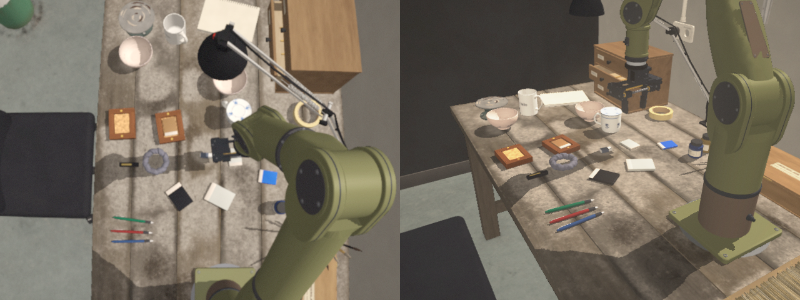

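The picture shows the gripper above the small tile, with the arm clear of the lamp. I'll descend in steps.

Emit:
play_rows(
  translation=[
    [-0.0017,-0.0005,0.02],
    [0,0,0.025],
    [0,0,0.025],
    [0,0,0.025],
    [0,0,0.015],
    [0,0,0.01],
    [0,0,0.005],
    [0,0,0],
  ],
  delta_rot=[
    [0,0,0],
    [0,0,0],
    [0,0,0],
    [0,0,0],
    [0,0,0],
    [0,0,0],
    [0,0,0],
    [0,0,0],
  ],
  grip=[0.5,0.5,0.5,0.5,0.5,0.5,0.5,0.5],
)

```text
clock: 4.6
tool_pos: [0.4847, -0.035, 0.0758]
eef_rot: [-0.054, 0.999, 0.0, 0.0]
contact_force: [-0.2, 0.2, -0.2]
opening: 0.75
finger_force: 0.0
```

```bash
python3 to.py .485 -.0365 .067 6.3; python3 -c "
from h import *
a=r.snapshot('top');b=r.snapshot('scene')
f=lambda im,x,y,w,h:cv2.resize(im[y:y+h,x:x+w],(400,400),interpolation=cv2.INTER_CUBIC)
cv2.imwrite('pics/p2.png',np.hstack([f(a,315,200,100,100),f(b,310,170,110,110)]))"
```

```text
4.6 [ 0.4847 -0.035   0.0758] ty yaw 96.21090340091716 tilt [ 0.0002  0.0001 -1.    ] q [ 0.0306  0.9335 -0.0873  2.1161  0.6432  0.1168  1.0179] F [-0.239   0.1652 -0.1679] open 0.749809613143421
rz first -0.08909659908283629
shift after turn [-0.0002 -0.0015  0.0088]
```

View pics/p2.png

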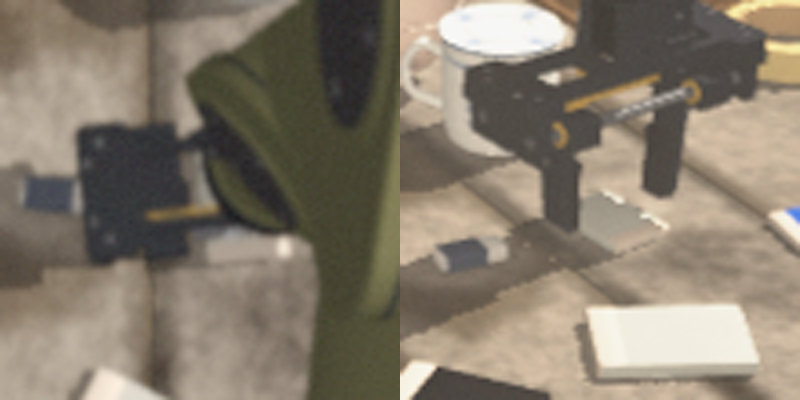

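The fingers straddle the tile, with the eraser clear of them. Next: down to grasp height, then close.

Emit:
play_rows(
  translation=[
    [0,-0.0015,0.004],
    [0,0,0.0043],
    [0,0,0],
    [0,0,0],
    [0,0,0],
    [0,0,0],
    [0,0,0],
    [0,0,0],
    [0,0,0],
    [0,0,0],
  ],
  delta_rot=[
    [0,0,0],
    [0,0,0],
    [0,0,0],
    [0,0,0],
    [0,0,0],
    [0,0,0],
    [0,0,0],
    [0,0,0],
    [0,0,0],
    [0,0,0],
  ],
  grip=[0.5,0.5,0.5,0.2,0.0,-0.1,-0.2,-0.2,-0.2,-0.2],
  squeeze=15,
)

```text
clock: 5.95
tool_pos: [0.4848, -0.0366, 0.0675]
eef_rot: [-0.054, 0.999, 0.0, 0.0]
contact_force: [-0.3, 1.3, 0.6]
opening: 0.507
finger_force: 15.0
```

```bash
python3 to.py .485 -.0365 .067 6.3
```

```text
5.95 [ 0.4848 -0.0366  0.0675] ty yaw 96.20245570905851 tilt [ 0.0002  0.0001 -1.    ] q [ 0.0246  0.9507 -0.0718  2.1153  0.6514  0.0962  1.0128] F [-0.2501  1.3475  0.5615] open 0.5065503739142326
rz first -0.0975442909414852
shift after turn [-0.0003  0.0001  0.0005]
```

Gripped at 44.6 mm opening and 15 N. Lift and carry.

Emit:
play_rows(
  translation=[
    [0,0,-0.005],
    [0,0,-0.015],
    [0,0,-0.025],
    [0,0,-0.025],
    [0,0,-0.02],
    [0,0.01,0],
    [0,0.02,0],
    [0,0.03,0],
    [0,0.03,0],
    [0,0.03,0],
    [0,0.03,0],
    [0,0.03,0],
    [0,0.03,0],
    [0,0.03,0],
    [0,0.03,0],
    [0,0.01,0],
    [0,0,0],
  ],
  delta_rot=[
    [0,0,0],
    [0,0,0],
    [0,0,0],
    [0,0,0],
    [0,0,0],
    [0,0,0],
    [0,0,0],
    [0,0,0],
    [0,0,0],
    [0,0,0],
    [0,0,0],
    [0,0,0],
    [0,0,0],
    [0,0,1.5],
    [0,0,1.5],
    [0,0,0],
    [0,0,0],
  ],
  grip=[-0.2,-0.2,-0.2,-0.2,-0.2,-0.2,-0.2,-0.2,-0.2,-0.2,-0.2,-0.2,-0.2,-0.2,-0.2,-0.2,-0.2],
)

```text
clock: 8.07
tool_pos: [0.4553, 0.2419, 0.1569]
eef_rot: [-0.029, 1.0, -0.0, -0.0]
contact_force: [0.3, -0.1, -0.8]
opening: 0.506
finger_force: 15.0
```

```bash
python3 to.py .5985 .363 .13 3.2;python3 -c "
from h import *
a=r.snapshot('top');b=r.snapshot('scene')
cv2.imwrite('pics/p3.png',np.hstack([cv2.resize(a[120:420,150:450],(400,400)),cv2.resize(b[60:300,140:380],(400,400))]))"
```

```text
8.075 [0.4553 0.2419 0.1569] ty yaw 93.28970631734829 tilt [-0.0008 -0.0009 -1.    ] q [-0.454   0.7909 -0.2041  2.0092  0.3994  0.3805  0.656 ] F [ 0.3153 -0.0939 -0.7528] open 0.5061622233227854
rz first 0.08970631734828771
shift after turn [-0.1498  0.113   0.0269]
```

View pics/p3.png

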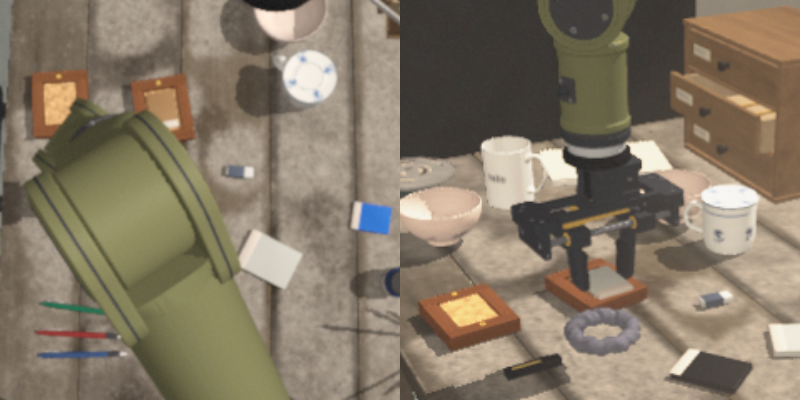

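The tile is held level in the fingers, and the empty mount with cork is ahead of it. Continue to above the recess.

Emit:
play_rows(
  translation=[
    [-0.01,0.008,0],
    [-0.02,0.015,0],
    [-0.03,0.022,0],
    [-0.03,0.022,0],
    [-0.03,0.022,0],
    [-0.02,0.016,0],
    [-0.0098,0.008,0],
    [0,0,0.015],
    [0,0,0.012],
    [0,0,0],
    [0,0,0],
  ],
  delta_rot=[
    [0,0,0],
    [0,0,0],
    [0,0,0],
    [0,0,0],
    [0,0,0],
    [0,0,0],
    [0,0,0],
    [0,0,0],
    [0,0,0],
    [0,0,0],
    [0,0,0],
  ],
  grip=[-0.2,-0.2,-0.2,-0.2,-0.2,-0.2,-0.2,-0.2,-0.2,-0.2,-0.2],
)

```text
clock: 9.55
tool_pos: [0.5989, 0.3627, 0.1304]
eef_rot: [-0.028, 1.0, -0.0, -0.0]
contact_force: [-0.1, -0.1, -0.6]
opening: 0.504
finger_force: 15.0
```

```bash
python3 to.py .5985 .363 .0866 3.2;python3 - <<'E'
from h import *
b=r.snapshot('scene').copy();s=r.get_state();p=s["tool_pos"];R=Rot.from_quat(s["eef_rot"]).as_matrix()
S=6;x0,y0,w,h=140,190,110,85
c=cv2.resize(b[y0:y0+h,x0:x0+w],None,fx=S,fy=S,interpolation=cv2.INTER_CUBIC)
def box(ctr,R,L,W,zs,col):
    for z in zs:
        q=np.array([ctr+R@[sx*L/2,sy*W/2,0]+[0,0,z] for sx,sy in((1,1),(1,-1),(-1,-1),(-1,1))])
        u=(proj('scene',q)-[x0,y0]+.5)*S
        cv2.polylines(c,[u.astype(int)],True,col,1)
box(p-[0,0,.0675],R,.062,.045,(0,.007),(0,255,0))
Rm=Rot.from_euler('z',3.2,degrees=True).as_matrix()
box(np.array([.5985,.363,0]),Rm,.110,.092,(.02,),(255,0,0));box(np.array([.5985,.363,0]),Rm,.072,.055,(.02,),(255,0,0))
cv2.imwrite('pics/p4.png',c)
E
```

```text
9.55 [0.5989 0.3627 0.1304] ty yaw 93.19047856510957 tilt [-0.0003 -0.0003 -1.    ] q [-0.4771  1.0057 -0.2738  1.4227  0.3379  0.76    0.7507] F [-0.0963 -0.0927 -0.5968] open 0.5044539655647079
rz first -0.009521434890430669
shift after turn [0.0004 0.0004 0.0438]
```

View pics/p4.png

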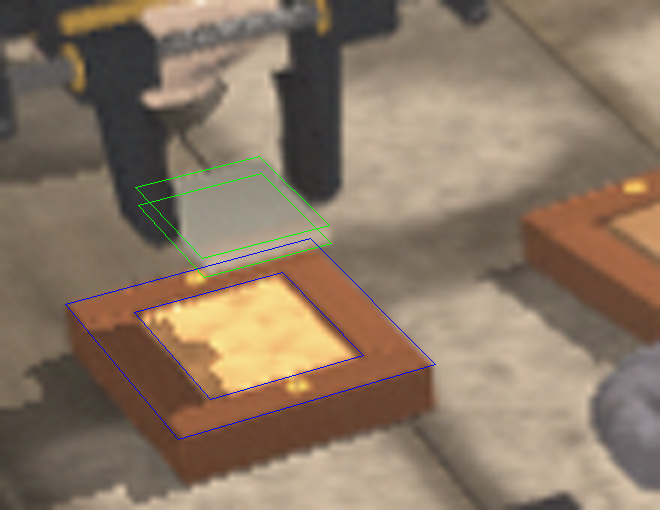

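The overlay agrees to about a pixel (roughly 1–2 mm) for both the held tile (green) and the mount and recess (blue). Lowering.

Emit:
play_rows(
  translation=[
    [0.0003,0.0004,0.01],
    [0,0,0.012],
    [0,0,0.01],
    [0,0,0.006],
    [0,0,0.003],
    [0,0,0.0015],
    [0,0,0.001],
    [0,0,0],
    [0,0,0],
  ],
  delta_rot=[
    [0,0,0],
    [0,0,0],
    [0,0,0],
    [0,0,0],
    [0,0,0],
    [0,0,0],
    [0,0,0],
    [0,0,0],
    [0,0,0],
  ],
  grip=[-0.2,-0.2,-0.2,-0.2,-0.2,-0.2,-0.2,-0.2,-0.2],
)

```text
clock: 10.72
tool_pos: [0.5988, 0.3634, 0.0872]
eef_rot: [-0.028, 1.0, 0.0, 0.0]
contact_force: [0.4, 0.3, -0.9]
opening: 0.505
finger_force: 15.0
```

Emit:
play_rows(
  translation=[
    [0,0,0.0005],
    [0,0,0],
    [0,0,0],
  ],
  delta_rot=[
    [0,0,0],
    [0,0,0],
    [0,0,0],
  ],
  grip=[-0.2,-0.2,-0.2],
)

```text
clock: 11.1
tool_pos: [0.5987, 0.3633, 0.0864]
eef_rot: [-0.028, 1.0, 0.0, -0.0]
contact_force: [-0.5, 0.5, -0.7]
opening: 0.505
finger_force: 15.0
```

Emit:
play_rows(
  translation=[
    [0,0,0.0004],
    [0,0,0],
    [0,0,0.0003],
    [0,0,0],
    [0,0,0],
  ],
  delta_rot=[
    [0,0,0],
    [0,0,0],
    [0,0,0],
    [0,0,0],
    [0,0,0],
  ],
  grip=[-0.2,-0.2,-0.2,-0.2,-0.2],
)

```text
clock: 11.72
tool_pos: [0.5988, 0.3634, 0.086]
eef_rot: [-0.028, 1.0, 0.0, 0.0]
contact_force: [-1.3, -0.8, 3.5]
opening: 0.506
finger_force: 15.0
```

The contact force has risen to 3.5 N, so the tile rests on the floor. Release, then raise and look.

Emit:
play_rows(
  translation=[
    [0,0,0],
    [0,0,0],
    [0,0,0],
    [0,0,0],
    [0,0,-0.01],
    [0,0,-0.02],
    [0,0,-0.02],
    [0,0,-0.02],
    [0,0,0],
    [0,0,0],
    [0,0,0],
  ],
  delta_rot=[
    [0,0,0],
    [0,0,0],
    [0,0,0],
    [0,0,0],
    [0,0,0],
    [0,0,0],
    [0,0,0],
    [0,0,0],
    [0,0,0],
    [0,0,0],
    [0,0,0],
  ],
  grip=[0.2,0.35,0.35,0.35,0.35,0.35,0.35,0.35,-1,-1,-1],
)

```text
clock: 13.1
tool_pos: [0.5982, 0.363, 0.1547]
eef_rot: [-0.028, 1.0, -0.001, -0.001]
contact_force: [-0.0, 0.8, 0.1]
opening: 0.353
finger_force: 0.0
```

```bash
cat > ov.py <<'E'
import sys
from h import *
b=r.snapshot('scene').copy()
S=6;x0,y0,w,h=140,190,110,85
c=cv2.resize(b[y0:y0+h,x0:x0+w],None,fx=S,fy=S,interpolation=cv2.INTER_CUBIC)
d=c.copy()
Rm=Rot.from_euler('z',3.2,degrees=True).as_matrix()
for L,W,z,col in((.11,.092,.02,(255,0,0)),(.072,.055,.02,(255,0,0)),(.062,.045,float(sys.argv[2]),(0,255,0))):
    q=np.array([np.array([.5985,.363,z])+Rm@[sx*L/2,sy*W/2,0] for sx,sy in((1,1),(1,-1),(-1,-1),(-1,1))])
    cv2.polylines(d,[((proj('scene',q)-[x0,y0]+.5)*S).astype(int)],True,col,1)
cv2.imwrite(sys.argv[1],np.vstack([c,d])[:, :] if 0 else cv2.resize(np.hstack([c,d]),(800,310)))
E
python3 to.py .5985 .363 .09 3.2; python3 ov.py pics/p5.png .0255
```

```text
13.1 [0.5982 0.363  0.1547] ty yaw 93.2035042593932 tilt [-0.0015 -0.0011 -1.    ] q [-0.4737  0.974  -0.2829  1.4152  0.3275  0.8006  0.7583] F [-0.0206  0.7957  0.1262] open 0.35324699037190005
rz first 0.0035042593931962074
shift after turn [-0.0003  0.      0.0647]
```

View pics/p5.png

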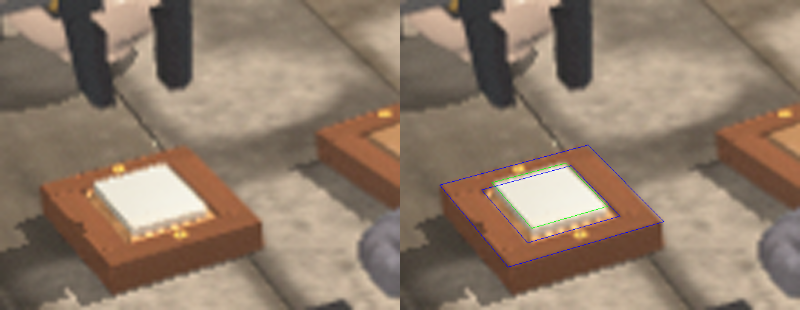

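The tile lies flat in the recess, with a cork margin on all sides, and stands proud as expected. Now I'll close the fingers and descend to just above it.

Emit:
play_rows(
  translation=[
    [0,0,0],
    [0,0,0],
    [0,0,0.01],
    [0,0,0.02],
    [0,0,0.02],
    [0,0,0.009],
    [0,0,0.002],
    [0,0,0],
    [0,0,0],
  ],
  delta_rot=[
    [0,0,0],
    [0,0,0],
    [0,0,0],
    [0,0,0],
    [0,0,0],
    [0,0,0],
    [0,0,0],
    [0,0,0],
    [0,0,0],
  ],
  grip=[-1,-1,-1,-1,-1,-1,-1,-1,-1],
)

```text
clock: 14.28
tool_pos: [0.5991, 0.3636, 0.0955]
eef_rot: [-0.028, 1.0, 0.0, 0.001]
contact_force: [-0.4, -0.9, 0.6]
opening: 0.006
finger_force: 0.0
```

Emit:
play_rows(
  translation=[
    [0,0,0.001],
    [0,0,0.001],
    [0,0,0.001],
    [0,0,0.001],
    [0,0,0.001],
    [0,0,0],
  ],
  delta_rot=[
    [0,0,0],
    [0,0,0],
    [0,0,0],
    [0,0,0],
    [0,0,0],
    [0,0,0],
  ],
  grip=[-1,-1,-1,-1,-1,-1],
)

```text
clock: 15.02
tool_pos: [0.5987, 0.3634, 0.0897]
eef_rot: [-0.028, 1.0, 0.0, -0.0]
contact_force: [-0.8, 0.1, -0.1]
opening: 0.008
finger_force: 0.0
```

Emit:
play_rows(
  translation=[
    [0,0,0.001],
    [0,0,0.001],
    [0,0,0.001],
    [0,0,0.001],
    [0,0,0.001],
    [0,0,0],
  ],
  delta_rot=[
    [0,0,0],
    [0,0,0],
    [0,0,0],
    [0,0,0],
    [0,0,0],
    [0,0,0],
  ],
  grip=[-1,-1,-1,-1,-1,-1],
)

```text
clock: 15.78
tool_pos: [0.5987, 0.3634, 0.0851]
eef_rot: [-0.028, 1.0, 0.0, 0.0]
contact_force: [-0.5, -0.9, 5.1]
opening: 0.005
finger_force: 2.5
```

Emit:
play_rows(
  translation=[
    [0,0,0.0005],
    [0,0,0.0005],
    [0,0,0],
    [0,0,0],
  ],
  delta_rot=[
    [0,0,0],
    [0,0,0],
    [0,0,0],
    [0,0,0],
  ],
  grip=[-1,-1,-1,-1],
)

```text
clock: 16.27
tool_pos: [0.5988, 0.3634, 0.0841]
eef_rot: [-0.028, 1.0, 0.0, 0.0]
contact_force: [-1.1, -1.2, 4.8]
opening: 0.005
finger_force: 2.5
```

Emit:
play_rows(
  translation=[
    [0,0,0.0005],
    [0,0,0],
    [0,0,0],
  ],
  delta_rot=[
    [0,0,0],
    [0,0,0],
    [0,0,0],
  ],
  grip=[-1,-1,-1],
)

```text
clock: 16.65
tool_pos: [0.5987, 0.3634, 0.0841]
eef_rot: [-0.028, 1.0, 0.0, 0.0]
contact_force: [-2.3, -1.9, 7.8]
opening: 0.003
finger_force: 4.0
```

Emit:
play_rows(
  translation=[
    [0,0,0.0007],
    [0,0,0],
    [0,0,0.0007],
    [0,0,0],
    [0,0,0],
  ],
  delta_rot=[
    [0,0,0],
    [0,0,0],
    [0,0,0],
    [0,0,0],
    [0,0,0],
  ],
  grip=[-1,-1,-1,-1,-1],
)

```text
clock: 17.27
tool_pos: [0.5988, 0.3634, 0.084]
eef_rot: [-0.028, 1.0, -0.0, 0.0]
contact_force: [-3.3, -3.2, 16.2]
opening: 0.002
finger_force: 8.0
```

Bottomed out at TCP z = 0.084, so the fingertips are level with the wood, at 16 N. Withdraw and check.

Emit:
play_rows(
  translation=[
    [0,0,-0.003],
    [0,0,-0.01],
    [0,0,-0.02],
    [0,0,-0.03],
    [0,0,-0.03],
    [0,0,-0.02],
    [0,0,0],
    [0,0,0],
  ],
  delta_rot=[
    [0,0,0],
    [0,0,0],
    [0,0,0],
    [0,0,0],
    [0,0,0],
    [0,0,0],
    [0,0,0],
    [0,0,0],
  ],
  grip=[-1,-1,-1,-1,-1,-1,-1,-1],
)

```text
clock: 18.27
tool_pos: [0.5982, 0.3629, 0.1939]
eef_rot: [-0.028, 1.0, -0.001, -0.001]
contact_force: [-0.7, 0.2, 0.8]
opening: 0.001
finger_force: 0.0
```

```bash
python3 to.py .5985 .363 .09 3.2; python3 ov.py pics/p6.png .020
```

```text
18.275 [0.5982 0.3629 0.1939] ty yaw 93.20308884731917 tilt [-0.0014 -0.0011 -1.    ] q [-0.4676  0.9255 -0.2966  1.3966  0.3113  0.8672  0.7717] F [-0.6758  0.193   0.7567] open 0.0009505239800422839
rz first 0.003088847319162369
shift after turn [-0.0003  0.0001  0.1039]
```

View pics/p6.png

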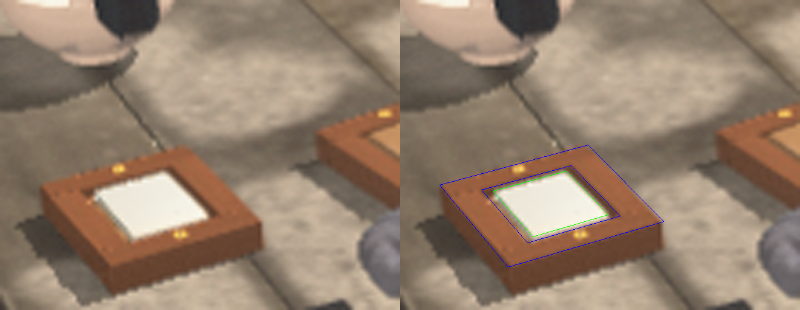

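The tile is flush in the recess, and its outline matches the overlay at z = 0.020. The gripper is clear above it.

```bash
python3 -c "
from plant import r
print(r.finish_job())"
```

```text
the job is handed in; nothing more can be done
None
```

The small pale tile is in the empty recess, glazed face up and lengthwise, pressed flush with the wood (16 N at the stop); the gripper has let go and is clear, and the job was handed in at about 18 s.

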